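# Touch off the fingertips on the disc setter

## Task

Touch off the gripper on the bench rail: rest the fingertips lightly on the wide round disc setter so that its sprung plunger goes down by at least 3 mm, keep it down for about one second, then withdraw by at least a hand's width (100 mm) so that it springs back. Do not touch the square or the small pin setter, and do not move, tip or pick up any of the loose parts standing around.

Things in the scene. Friction and masses are not known exactly. Their poses are not given: they have to be found in the camera images.
- rail: Fixed flat aluminium rail 70 x 270 x 8 mm lying on the bench with three touch-off setters in a row along it, 85 mm apart, in any order. Origin at the centre of its underside, its y axis along the row, x across it.
- disc_setter: Fixed touch-off setter: grey round housing 42 mm across on a 56 x 56 mm dark foot, housing top 45 mm above the foot, with a plunger above it ending in a wide flat round steel disc 44 mm across, 6 mm thick. Origin at the centre of the foot's underside, which sits on the rail (8 mm above the bench); z up. The plunger is on this axis, its top 66 mm above this origin.
- disc_top (a point): Centre of the top face of the disc plunger (a wide flat round steel disc 44 mm across, 6 mm thick), 74 mm above the bench when at rest; moves down with the plunger.
- disc_plunger (a joint): Travel of the disc plunger in m: 0 = fully up (at rest), grows as it is pressed straight down, hard stop at 0.012. Spring: about 0.9 N to start it, 6.3 N at the stop (0.45 N per mm).
- square_setter: Fixed touch-off setter: grey round housing 42 mm across on a 56 x 56 mm dark foot, housing top 45 mm above the foot, with a plunger above it ending in a flat square steel plate 38 x 38 mm, 6 mm thick. Origin at the centre of the foot's underside, which sits on the rail (8 mm above the bench); z up. The plunger is on this axis, its top 66 mm above this origin.
- square_top (a point): Centre of the top face of the square plunger (a flat square steel plate 38 x 38 mm, 6 mm thick), 74 mm above the bench when at rest; moves down with the plunger.
- square_plunger (a joint): Travel of the square plunger in m: 0 = fully up (at rest), grows as it is pressed straight down, hard stop at 0.012. Spring: about 0.9 N to start it, 6.3 N at the stop (0.45 N per mm).
- pin_setter: Fixed touch-off setter: grey round housing 42 mm across on a 56 x 56 mm dark foot, housing top 45 mm above the foot, with a plunger above it ending in a small flat round steel button only 16 mm across, 6 mm thick. Origin at the centre of the foot's underside, which sits on the rail (8 mm above the bench); z up. The plunger is on this axis, its top 66 mm above this origin.
- pin_top (a point): Centre of the top face of the pin plunger (a small flat round steel button only 16 mm across, 6 mm thick), 74 mm above the bench when at rest; moves down with the plunger.
- pin_plunger (a joint): Travel of the pin plunger in m: 0 = fully up (at rest), grows as it is pressed straight down, hard stop at 0.012. Spring: about 0.9 N to start it, 6.3 N at the stop (0.45 N per mm).
- cap_big: Loose bystander, to be left alone: dark blue can capacitor standing upright, 35 mm across, 50 mm tall. Origin at the centre of its underside, z up.
- cap_old: Loose bystander, to be left alone: white can capacitor standing upright, 32 mm across, 75 mm tall. Origin at the centre of its underside, z up.
- relay: Loose bystander, to be left alone: pale plug-in relay, 21 x 28 x 35 mm tall. Origin at the centre of its underside, z up.
- bnc_adapter: Loose bystander, to be left alone: small stepped metal adapter standing on end, 15 mm across, 38 mm tall. Origin at the centre of its underside, z up.
- transformer: Loose bystander, to be left alone: small mains transformer, 56 x 70 x 44 mm tall, past the left (+y) end of the rail, not the one at the back of the bench. Origin at the centre of its underside, z up.

How it is judged:
On the way:
1. the fingertips hold the disc plunger down by more than 2 mm for 0.6 s (value of joint disc_plunger above 0.002 m and contact force between the fingers and disc_setter above 0.4 N), for 0.6 s.
At the end, for the whole second after the job is handed in: all three plungers are up again (within 1 mm), the gripper is more than 80 mm from the disc, and every loose part stands upright (within 0.15 rad), at rest, within 10 mm of where it began (value of joint each of disc_plunger, square_plunger, pin_plunger below 0.001 m and distance between the grasp point and disc_top above 0.08 m and distance of each of cap_big, cap_old, relay, bnc_adapter, transformer from where it was at the start of the episode below 0.01 m and angle between each of cap_big, cap_old, relay, bnc_adapter, transformer's own z axis and vertical below 0.15 rad and linear speed of each of cap_big, cap_old, relay, bnc_adapter, transformer below 0.02 m/s); the robot touches nothing.
It fails at once if the disc setter is pressed harder than a light touch (over 15 N) (contact force between any of the fingers, the arm and disc_setter above 15 N).
It fails at once if the square or the pin setter is touched or pressed (contact force between any of the fingers, the arm and square_setter above 0.5 N or value of joint any of square_plunger, pin_plunger above 0.0015 m or contact force between any of the fingers, the arm and pin_setter above 0.5 N).
It fails at once if a loose part is moved by more than 10 mm, tipped or lifted (distance of any of cap_big, cap_old, relay, bnc_adapter, transformer from where it was at the start of the episode above 0.01 m or angle between any of cap_big, cap_old, relay, bnc_adapter, transformer's own z axis and vertical above 0.15 rad).
It also fails if it takes over 29 s, if anything falls off the work surface, if the arm or the gripper's body presses on something with over 40 N, if the wrist force passes 120 N, or if a joint passes its speed limit or range.

## Robot

A 6-joint arm with a two-finger parallel gripper is mounted at the origin on a cart in front of the work surface, level with it; the furniture and walls round the work are solid. World frame = base frame: x ahead of the robot, y to its left, z up, the work surface at z = 0. Lengths are in m, angles in rad, forces in N, time in s.
With the tool pointing down it reaches from about 0.275 to 0.75 m from the base axis. Payload 10.2 kg.
Tool frame: the origin (TCP) lies midway between the tips of the shut fingers; the grasp point (between the pads) lies 19 mm behind it; z points along the fingers, y is the line along which they close (so a half turn about z gives the same grasp; the last joint's range is limited). The gripper opens to 85 mm and grips with 20 to 120 N. Pads are 22 mm wide; open, the fingers measure 114 mm over their backs; the gripper's body (76 mm by 85 mm) begins 54 mm behind the grasp point. The pads swing forward as they close: fully open they stand 13 mm farther back than shut.
Start: joints at [0.98, 0.313, 1.498, -0, 1.331, -0.223], TCP at [0.189, 0.49, 0.231] pointing down, gripper open.
Joint ranges: [-2.94, 2.94], [-0.97, 2.17], [0.19, 2.56], [-1.23, 4.37], [0.02, 3.11], [-2.88, 2.88]. Speed limits (rad/s): [2.39, 2.39, 3.01, 3.14, 3.14, 3.14].

## Interface

Orientations are given as a unit quaternion [x, y, z, w].
In Python, from bench import * gives the robot as it stands.
- The arm moves only by the tool jog_arm, never from a script. Its argument "commands" is a list of rows, each a list of 7 numbers: the shift along the world's x, y, z each as a share of 0.8 m, from -1 to 1, then the turn, a rotation vector about the world's x, y, z each as a share of pi/4 rad, from -1 to 1, then the opening in per cent of the stroke, from 0 (shut) to 100 (fully open). In form: [[dx, dy, dz, ax, ay, az, grip], ...]. A call has 1 to 20 rows; each row shifts and turns the commanded pose from where the row before left it; what a row does not reach is not made up. A row lasts 1/12 s, in which the tool goes at most 41.7 mm and 7.16 degrees, less where a joint would pass 70% of its speed; a pose out of reach is approached as far as the arm can. A call with a number of a shift or a turn outside -1 to 1 is refused whole. A call with a gripper value outside its range is refused whole. The fingers move at their own pace and stop on an object; the grip force is fixed at half the most. Time passes only in rows, so rows that do not move let the fingers close. It gives the time, the measured TCP pose, the force, the opening and the grip force at its end, in the units of the state.
- get_obs(): the state, without advancing time (a new reading comes with each control period).
- get_image(name): name is "scene" or "top" or "wrist"; returns a dict with "pixels" (480x640x3 uint8, red, green, blue), "fx", "fy", "cx", "cy" (pixels), "rvec" (rotation vector, rad) and "tvec" (3), from world to camera coordinates, as OpenCV has them; the wrist camera has in their place "mount" (4x4, takes a point from camera to tool coordinates, whose origin is the TCP and whose axes are the flange's). Camera axes: x right, y down, z forward; pixel columns grow to the right and rows downward; lengths in m; the calibration is good to about 2 mm. A picture is of the moment at which its call begins: read the wrist's pose just before it. There is no depth.
- sign_off(): hands the job in; it is judged then, once.
Trained networks look in the newest picture that a camera, given by its name, has taken for a name from the list of things; names that differ only in an ending like _2 or _b are one class to them, and where a whole thing is asked for, a point or a joint stands for the part that bears it (a point fixed in the world has none). Each returns a list of dicts, best first, with "score" (0 to 1); they miss things now and then, are a little off and sometimes report something else, mostly with a low value. They report only what shows in the picture. A call takes as long as a camera call.
- recognise(camera, label): "location" ([x, y, z] in m, in the coordinates of the camera as it stood for that picture, good to about 4 mm: the middle of the surface that is visible of it).
- silhouettes(camera, label): "region" (480x640 bool, what is visible of it).
The state is a dict: "time_s": time; "joint_pos": joint angles; "joint_vel": joint speeds; "joint_torque": joint torques, N m; "ee_pos": TCP position; "ee_rot": TCP orientation; "ft_force": force on the tool from outside, world axes, zero at the start; "ft_torque": the same for the moment, N m; "gripper_width": finger opening in m; "gripper_force": force on a finger pad.
Only numpy, scipy, OpenCV 4.12 (cv2) and the standard library are available. Lean on these libraries where they do the work, as an engineer would, in place of code of your own. Each camera call takes 0.05 s, during which the arm holds its last target. There are 200 camera calls.

## Working session

There is one attempt and no reset: what is moved stays moved. The work goes in short steps, Python scripts to look and compute and a tool call to move; the robot and the scene stay as the last step left them, time stands still between calls to the robot, and variables do not carry over. Pictures are saved under pics/ and viewed, at most 10 in all, crops included, and the job is handed in when it is done.

Besides the shell and the picture viewer there is one more tool, called as name(argument=value, ...) on one line, values as JSON. jog_arm: Moves the arm, as the interface text tells. Its arguments: {"type":"object","properties":{"commands":{"type":"array"}},"required":["commands"]}

```bash
mkdir -p pics; cat > h.py <<'E'
from bench import *
import numpy as np, cv2
def world(cam,im,p):
    if cam=="wrist":
        from scipy.spatial.transform import Rotation as R
        o=get_obs(); q=(im["mount"]@np.r_[p,1])[:3]
        return R.from_quat(o["ee_rot"]).apply(q)+o["ee_pos"]
    Rm=cv2.Rodrigues(np.array(im["rvec"],float))[0]
    return Rm.T@(np.array(p)-np.array(im["tvec"]).ravel())
E
python3 - <<'E'
from h import *
for c in ["top","scene"]:
    im=get_image(c); cv2.imwrite(f"pics/{c}0.png",im["pixels"][:,:,::-1])
    for l in ["disc_top","disc_setter","square_setter","pin_setter","rail","cap_big","cap_old","relay","bnc_adapter","transformer"]:
        print(c,l,[(round(d["score"],2),world(c,im,d["location"]).round(3).tolist()) for d in recognise(c,l)[:3]])
print(get_obs())
E
```

```text
top disc_top [(0.62, [0.521, 0.108, 0.074])]
top disc_setter [(0.82, [0.522, 0.104, 0.078])]
top square_setter [(0.85, [0.504, -0.055, 0.073]), (0.64, [0.597, 0.062, 0.037])]
top pin_setter [(0.61, [0.507, 0.023, 0.022])]
top rail [(0.78, [0.515, 0.025, 0.005]), (0.4, [0.526, 0.105, 0.07])]
top cap_big [(0.85, [0.431, -0.004, 0.053]), (0.33, [0.523, 0.105, 0.072])]
top cap_old [(0.61, [0.44, 0.091, 0.077]), (0.6, [0.526, 0.106, 0.074])]
top relay [(0.54, [0.597, 0.066, 0.041])]
top bnc_adapter [(0.45, [0.59, -0.02, 0.026])]
top transformer [(0.72, [0.518, 0.21, 0.044])]
scene disc_top [(0.57, [0.525, 0.109, 0.08])]
scene disc_setter [(0.84, [0.52, 0.096, 0.043]), (0.35, [0.513, 0.009, 0.033])]
scene square_setter [(0.87, [0.492, -0.072, 0.049])]
scene pin_setter [(0.97, [0.511, 0.009, 0.03]), (0.61, [0.429, -0.014, 0.05])]
scene rail [(0.56, [0.499, -0.02, 0.012])]
scene cap_big [(0.61, [0.43, -0.014, 0.051])]
scene cap_old [(0.69, [0.437, 0.078, 0.058])]
scene relay [(0.85, [0.593, 0.062, 0.03]), (0.3, [0.509, 0.011, 0.033]), (0.21, [0.524, 0.104, 0.074])]
scene bnc_adapter [(0.44, [0.59, -0.026, 0.029])]
scene transformer [(0.83, [0.522, 0.2, 0.042])]
{'time_s': 1.1, 'joint_pos': array([ 9.79586619e-01,  3.12929306e-01,  1.49768483e+00, -1.59641515e-05,
        1.33104181e+00, -2.23388941e-01]), 'joint_vel': array([ 1.04705836e-03,  9.53496766e-04, -1.34116360e-03,  1.15801620e-03,
        5.11309695e-05,  7.43293601e-04]), 'joint_torque': array([ 1.85236415e-03, -4.12172055e+01, -2.59911132e+01, -2.52511126e-05,
        4.21071863e-04,  1.95194116e-05]), 'ee_pos': array([0.18879136, 0.48988166, 0.23128489]), 'ee_rot': array([ 1.82873537e-01,  9.83136444e-01, -3.21261249e-05, -5.41547451e-06]), 'ft_force': array([-0.05147482,  0.21265485, -0.03984757]), 'ft_torque': array([0.07549295, 0.01695315, 0.00868918]), 'gripper_force': 0.0, 'gripper_width': 0.08552041919013552}
```

View pics/top0.png

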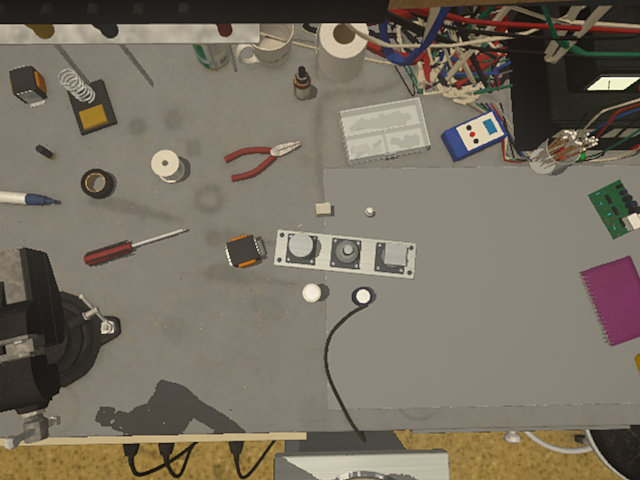

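View pics/scene0.png

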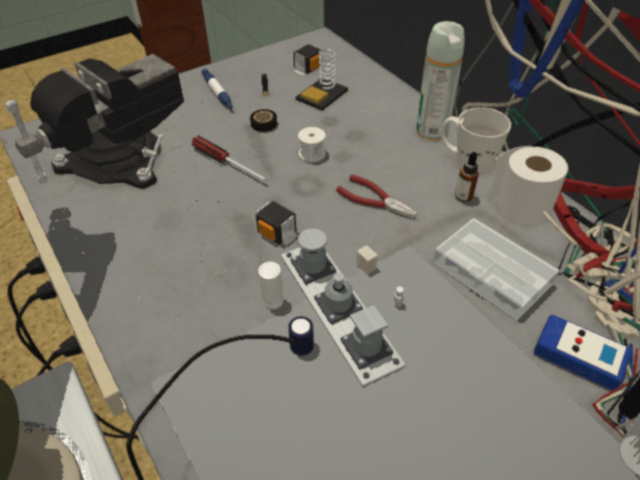

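The disc setter is the left one in the top view, at about (301, 246). The pin is in the middle at (346, 251) and the square is on the right at (395, 256). The white capacitor stands near the disc at (312, 293), and the scene view agrees with all of this. I'll shut the fingers and go above the disc.

jog_arm(commands=[[0.026,-0.03,0,0,0,0,0],[0.026,-0.03,0,0,0,0,0],[0.026,-0.03,0,0,0,0,0],[0.026,-0.03,0,0,0,0,0],[0.026,-0.03,0,0,0,0,0],[0.026,-0.03,0,0,0,0,0],[0.026,-0.03,0,0,0,0,0],[0.026,-0.03,0,0,0,0,0],[0.026,-0.03,0,0,0,0,0],[0.026,-0.03,0,0,0,0,0],[0.026,-0.03,0,0,0,0,0],[0.026,-0.03,0,0,0,0,0],[0.026,-0.03,0,0,0,0,0],[0.026,-0.03,0,0,0,0,0],[0.026,-0.03,0,0,0,0,0],[0.026,-0.03,0,0,0,0,0],[0,0,0,0,0,0,0],[0,0,0,0,0,0,0]])

```text
time_s: 2.6
ee_pos: [0.522, 0.1049, 0.2309]
ee_rot: [0.184, 0.983, 0.0, -0.0]
ft_force: [-0.3, -0.4, -0.1]
gripper_width: -0.0003
gripper_force: 0.0
```

```bash
python3 - <<'E'
from h import *
o=get_obs();print(o["time_s"],o["ee_pos"],o["ft_force"],o["gripper_width"])
im=get_image("wrist"); cv2.imwrite("pics/w1.png",im["pixels"][:,:,::-1])
for l in ["disc_top","disc_setter","pin_setter","cap_old"]:
    print(l,[(round(d["score"],2),world("wrist",im,d["location"]).round(3).tolist()) for d in recognise("wrist",l)[:3]])
from scipy.spatial.transform import Rotation as R
# pixel of assumed disc top centre and TCP
M=np.linalg.inv(im["mount"])
for P in ([.522,.106,.074],[*o["ee_pos"][:2],.074]):
    q=M@np.r_[R.from_quat(o["ee_rot"]).inv().apply(np.array(P)-o["ee_pos"]),1]
    print(P,im["fx"]*q[0]/q[2]+im["cx"],im["fy"]*q[1]/q[2]+im["cy"])
E
```

```text
2.6 [0.52201416 0.10493885 0.23087273] [-0.25639752 -0.36421368 -0.10078072] -0.00031762444927395503
disc_top [(0.81, [0.523, 0.108, 0.071])]
disc_setter [(0.88, [0.516, 0.109, 0.07])]
pin_setter [(0.7, [0.514, 0.031, 0.037])]
cap_old [(0.6, [0.441, 0.092, 0.075]), (0.54, [0.515, 0.026, 0.076])]
[0.522, 0.106, 0.074] 321.7237883969424 222.41731995657094
[np.float64(0.522014160428458), np.float64(0.10493885248817142), 0.074] 320.6381220846686 222.84539012309688
```

View pics/w1.png

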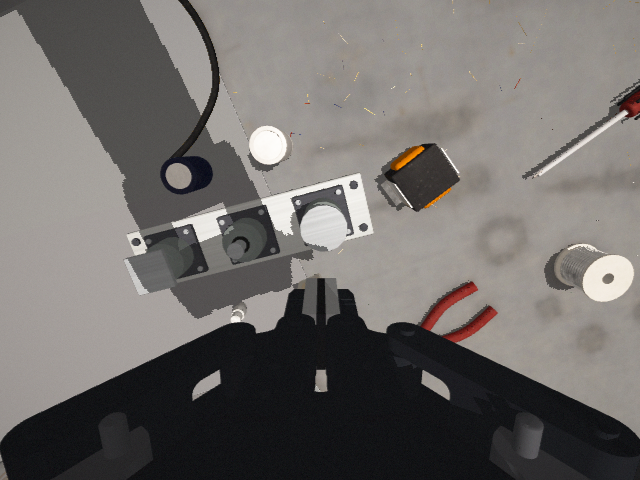

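In the wrist picture the disc is at about (325, 227), within 2–3 mm of the point under the TCP at (321, 223). Nothing stands below the fingers, so I'll descend, slowly at the end.

jog_arm(commands=[[0,0,-0.03,0,0,0,0],[0,0,-0.03,0,0,0,0],[0,0,-0.03,0,0,0,0],[0,0,-0.03,0,0,0,0],[0,0,-0.03,0,0,0,0],[0,0,-0.03,0,0,0,0],[0,0,-0.005,0,0,0,0],[0,0,-0.005,0,0,0,0],[0,0,-0.004,0,0,0,0],[0,0,-0.004,0,0,0,0],[0,0,-0.003,0,0,0,0],[0,0,-0.002,0,0,0,0],[0,0,0,0,0,0,0],[0,0,0,0,0,0,0]])

```text
time_s: 4.02
ee_pos: [0.5222, 0.106, 0.0695]
ee_rot: [0.183, 0.983, 0.0, 0.001]
ft_force: [1.3, 1.4, 2.4]
gripper_width: -0.0002
gripper_force: 1.3
```

Contact: 2.4 N, about 3–4 mm of travel. I'll press slightly more and hold.

jog_arm(commands=[[0,0,-0.0015,0,0,0,0],[0,0,-0.0015,0,0,0,0],[0,0,0,0,0,0,0],[0,0,0,0,0,0,0],[0,0,0,0,0,0,0],[0,0,0,0,0,0,0],[0,0,0,0,0,0,0],[0,0,0,0,0,0,0],[0,0,0,0,0,0,0],[0,0,0,0,0,0,0],[0,0,0,0,0,0,0],[0,0,0,0,0,0,0],[0,0,0,0,0,0,0],[0,0,0,0,0,0,0]])

```text
time_s: 5.18
ee_pos: [0.5216, 0.1058, 0.0665]
ee_rot: [0.183, 0.983, -0.0, 0.0]
ft_force: [3.5, -0.4, 4.2]
gripper_width: -0.0001
gripper_force: 2.0
```

It was held about 1 s at 4.2 N with 7 mm of travel. Withdrawing straight up now.

jog_arm(commands=[[0,0,0.005,0,0,0,0],[0,0,0.01,0,0,0,0],[0,0,0.03,0,0,0,0],[0,0,0.03,0,0,0,0],[0,0,0.03,0,0,0,0],[0,0,0.03,0,0,0,0],[0,0,0.03,0,0,0,0],[0,0,0.02,0,0,0,0],[0,0,0,0,0,0,0],[0,0,0,0,0,0,0],[0,0,0,0,0,0,0],[0,0,0,0,0,0,0]])

```text
time_s: 6.18
ee_pos: [0.5208, 0.1059, 0.2131]
ee_rot: [0.183, 0.983, -0.0, -0.002]
ft_force: [0.7, 0.0, -0.1]
gripper_width: -0.0003
gripper_force: 0.0
```

```bash
python3 - <<'E'
from h import *
im=get_image("wrist"); cv2.imwrite("pics/w2.png",im["pixels"][:,:,::-1])
print(get_obs()["ee_pos"],get_obs()["ft_force"])
E
```

```text
[0.52097754 0.1058693  0.2132514 ] [-0.68615775 -0.03470516 -0.34475897]
```

View pics/w2.png

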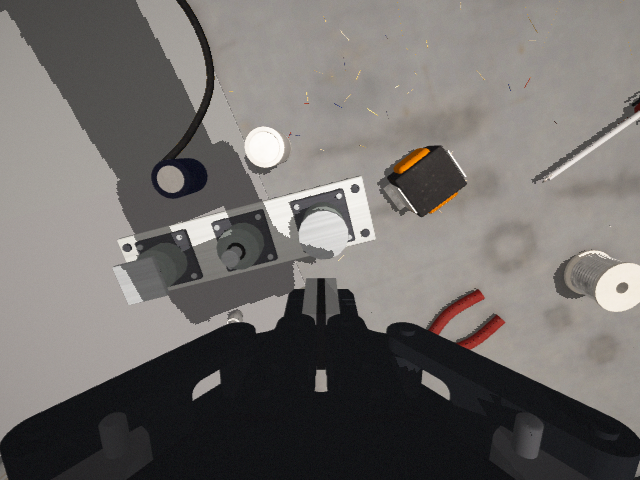

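The disc is free at (325, 230), and the parts in view stand where they were: white cap (265, 147), blue cap (175, 178), transformer (430, 180). Handing in.

```bash
python3 -c "
from bench import *
print(sign_off())"
```

```text
the job is handed in; nothing more can be done
None
```

I pressed the disc setter about 7 mm at 4.2 N, held it for about 1 s, then withdrew about 147 mm; the parts visible in the wrist view (the relay was out of sight) looked unmoved, and I handed the job in (no verdict was returned).

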